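# Load the blood analyser's sample and control positions

### The job

Load the two holders on the counter, in this order: first push the blue sleeve into the blue holder until it is fully home on the bottom (the fit is snug; twisting it as you press helps), then stand the white sample cup in the sleeve, close the cup with the pink stopper, and last stand the yellow-capped control vial in the yellow holder. Everything must end upright, fully down and let go; leave the white-capped vial, the reagent bottle and the tube rack where they are.

Things in the scene. Friction and masses are not known exactly. Their poses are not given: they have to be found in the camera images.
- sleeve_center (a point): centre (half-way up) of the loose blue sleeve, an open cup with a flat floor, standing mouth up on the counter at the start: outside diameter 54 mm with a 3 mm chamfered foot, 46 mm high, inside diameter 46 mm, floor 5 mm thick, 90 g. z is its axis, up
- cup_center (a point): centre (half-way up) of the loose white open sample cup, standing mouth up: outside diameter 38 mm, 72 mm high, inside diameter 32 mm, 40 to 85 g. In the sleeve it has 4 mm play all round and stands 31 mm above the sleeve's rim. z is its axis, up
- stopper_center (a point): centre (half-way up) of the loose pink stopper, 30 mm high in all, standing plug down: below, a tapered plug 12 mm long (diameter 23 mm at the foot, 28 mm at the top), above it a round head of diameter 40 mm and 18 mm high, which rests on the cup's rim when the plug is in. 30 g. z is its axis, up
- control_vial_center (a point): centre (half-way up) of the loose control vial with the YELLOW cap, standing upright: amber body of diameter 28 mm, cap of diameter 30 mm over the top 27 mm, 75 mm high in all. z is its axis, up
- holder_blue: fixed blue holder, block 90 x 90 x 22 mm; origin at the centre of its underside, z up. On its axis, opening upward, a round socket of diameter 57 mm, 16 mm deep (floor 6 mm above the origin), mouth chamfered 3 mm. Three sprung balls in its wall grip the sleeve: it stops on them 5 to 10 mm short of the floor and needs a push of 5 to 20 N (less if twisted, either way) to go home, where it stays
- holder_yellow: the fixed yellow holder, a square block 90 x 90 x 22 mm; origin at the centre of its underside, z up. On its axis, open upward, is a plain round socket of diameter 40 mm, 16 mm deep (floor 6 mm above the origin), for the control vial
- spare_vial_center (a point): centre (half-way up) of a loose vial just like the control vial but with a WHITE cap, 75 mm high; it stands among the other things and must not be moved
- reagent: loose white reagent bottle with a green cap, diameter 42 mm, 85 mm high, beyond the holders; origin at the centre of its underside; to be left alone
- tube_rack: loose grey rack of blood tubes with purple caps, 70 x 160 x 80 mm high, off to the robot's right; origin at the centre of its underside, its length along y; to be left alone
Things that resemble listed ones, but are neither listed nor needed, are in the scene too. Leave any purple or turquoise look-alike of the part that bears control_vial_center alone. Several things look just like the holder_blue: the one meant starts farthest from the robot's base.

How it is judged:
On the way, in this order (a step that is already met when the one before it is completed fails the run):
1. the blue sleeve is fully home in the blue holder (horizontal distance between sleeve_center and holder_blue below 0.004 m and z of sleeve_center in the frame of holder_blue between 0.025 and 0.0315 m and angle between sleeve_center's own z axis and vertical below 0.09 rad), for 0.2 s.
2. the white cup stands in the seated sleeve (all of step 1 and horizontal distance between cup_center and holder_blue below 0.008 m and z of cup_center in the frame of holder_blue between 0.043 and 0.05 m and angle between cup_center's own z axis and vertical below 0.09 rad), for 0.2 s.
3. the pink stopper closes the cup (all of step 2 and horizontal distance between stopper_center and holder_blue below 0.012 m and z of stopper_center in the frame of holder_blue between 0.082 and 0.089 m and angle between stopper_center's own z axis and vertical below 0.09 rad and horizontal distance between stopper_center and cup_center below 0.005 m), for 0.2 s.
4. the yellow-capped vial stands in the yellow holder (horizontal distance between control_vial_center and holder_yellow below 0.008 m and z of control_vial_center in the frame of holder_yellow between 0.0395 and 0.0465 m and angle between control_vial_center's own z axis and vertical below 0.09 rad), for 0.2 s.
At the end, for the whole second after the job is handed in: Sleeve home in the blue holder (4 mm off axis, 2.5 mm off the bottom), cup standing in it (8 mm, 3 mm), stopper closing the cup (5 mm off the cup's axis, 3 mm off the rim), yellow-capped vial standing in the yellow holder (8 mm, 3 mm); all upright within 5 degrees, released, at rest (all of step 3 and all of step 4 and linear speed of each of sleeve, cup, stopper, control_vial below 0.02 m/s); the robot touches nothing.
It fails at once if the white-capped vial is moved by more than 20 mm (distance of spare_vial_center from where it was at the start of the episode above 0.02 m).
It fails at once if the reagent bottle is moved by more than 20 mm (distance of reagent from where it was at the start of the episode above 0.02 m).
It fails at once if the tube rack is moved by more than 20 mm (distance of tube_rack from where it was at the start of the episode above 0.02 m).
It also fails if it takes over 120 s, if anything falls off the work surface, if the arm or the gripper's body presses on something with over 40 N, if the wrist force passes 120 N, or if a joint passes its speed limit or range.

### The arm

A 7-joint arm with a two-finger parallel gripper is mounted at the origin on the work surface. World frame = base frame: x ahead of the robot, y to its left, z up, the work surface at z = 0. Lengths are in m, angles in rad, forces in N, time in s.
With the tool pointing down it reaches from about 0.4 to 0.9 m from the base axis. Payload 5.5 kg.
Tool frame: the origin (TCP) lies at the centre of the arm's flange, where the gripper is bolted on; the fingertips stand 173 mm ahead of it and the grasp point (between the pads) lies 155 mm ahead of it; z points along the fingers, y is the line along which they close (so a half turn about z gives the same grasp; the last joint's range is limited). The gripper opens to 85 mm and grips with 20 to 120 N. Pads are 22 mm wide; open, the fingers measure 114 mm over their backs; the gripper's body (76 mm by 85 mm) begins 54 mm behind the grasp point. The pads swing forward as they close: fully open they stand 13 mm farther back than shut.
Start: joints at [-1.049, 0.501, -0.427, 1.55, 0.221, 1.138, -0.21], TCP at [0.166, 0.628, 0.405] pointing down, gripper open.
Joint ranges: [-2.88, 2.88], [-0.31, 2.03], [-1.54, 1.56], [0.2, 2.42], [-1.41, 4.55], [0.19, 2.02], [-2.57, 2.57]. Speed limits (rad/s): [2.57, 2.57, 3.14, 3.14, 3.14, 3.14, 3.14].

### API

Orientations are given as a 3x3 rotation matrix whose columns are the frame's x, y, z axes.
In Python, from cell import * gives the robot as it stands.
- The arm moves only by the tool carry_out, never from a script. Its argument "rows" is a list of rows, each a list of 5 numbers: the opening, from 0 (shut) to 1 (fully open), then the shift along the tool's x, y, z in units of 30 mm (1.0 is 30 mm), then the turn about the tool's z in units of 6 degrees (1.0 is 6 degrees). A call has 1 to 12 rows; each row shifts and turns the commanded pose from where the row before left it, along the tool's axes as they then stand; what a row does not reach is not made up. A row lasts 1/8 s, in which the tool goes at most 62.5 mm and 10.7 degrees, less where a joint would pass 70% of its speed; a pose out of reach is approached as far as the arm can. A call is refused whole if a number of a shift passes 1 or a number of a turn 1, either way. A call with a gripper value outside its range is refused whole. The fingers move at their own pace and stop on an object; the grip force is fixed at half the most. Time passes only in rows, so rows that do not move let the fingers close. It gives the time, the measured TCP pose, the force, the opening and the grip force at its end, in the units of the state.
- read_state(): the state, without advancing time (a new reading comes with each control period).
- get_image(name): name is "scene" or "top"; returns a dict with "color" (400x640x3 uint8, red, green, blue), "fov_y" (degrees; the focal length in pixels is half the picture's height over the tangent of half this angle, whatever the lens; pixels are square), "cx", "cy" (the principal point, pixels), "extrinsics" (4x4, takes a point from camera to world coordinates). Camera axes: x right, y down, z forward; pixel columns grow to the right and rows downward; lengths in m; the calibration is good to about 2 mm. A picture is of the moment at which its call begins. There is no depth.
- hand_in(): hands the job in; it is judged then, once.
The state is a dict: "t": time; "joint_pos": joint angles; "qvel": joint speeds; "effort": joint torques, N m; "eef_pos": TCP position; "tool_rot": TCP orientation; "ft_force": force on the tool from outside, world axes, zero at the start; "wrist_torque": the same for the moment, N m; "width": finger opening in m; "grasp_force": force on a finger pad.
Only numpy, scipy, OpenCV 4.12 (cv2) and the standard library are available. Lean on these libraries where they do the work, as an engineer would, in place of code of your own. Each camera call takes 0.05 s, during which the arm holds its last target. There are 200 camera calls.

## Working session

There is one attempt and no reset: what is moved stays moved. The work goes in short steps, Python scripts to look and compute and a tool call to move; the robot and the scene stay as the last step left them, time stands still between calls to the robot, and variables do not carry over. Pictures are saved under pics/ and viewed, at most 14 in all, crops included, and the job is handed in when it is done.

Besides the shell and the picture viewer there is one more tool, called after "Emit:" as name(argument=value, ...), one argument or row to a line, values as JSON. carry_out: Moves the arm, as the interface text tells. Its arguments: {"type":"object","properties":{"rows":{"type":"array","items":{"type":"array","items":{"type":"number"}}}},"required":["rows"]}

```bash
ls; mkdir -p pics; python3 - <<'E'
from cell import *
import cv2,numpy as np
s=read_state();print(s)
for n in("scene","top"):
    g=get_image(n);cv2.imwrite(f"pics/{n}0.png",g["color"][:,:,::-1]);print(n,g["fov_y"],g["cx"],g["cy"],np.round(g["extrinsics"],4).tolist(), [k for k in g])
E
```

```text
pics
{'t': 0.0, 'joint_pos': array([-1.0487908 ,  0.50186888, -0.42678379,  1.5514345 ,  0.22078663,
        1.13827269, -0.21027406]), 'qvel': array([-0.00056098,  0.00098095, -0.00196057, -0.00100113, -0.00041659,
       -0.00048826,  0.00057657]), 'effort': array([ 2.63103902e-04, -5.69529533e+01, -5.81619278e+00, -2.80942404e+01,
        1.06862717e-02,  1.18386376e-02, -2.21680517e-05]), 'eef_pos': array([0.16631931, 0.62800484, 0.40365161]), 'tool_rot': array([[-9.66713123e-01,  2.55862079e-01, -5.78193190e-04],
       [ 2.55862717e-01,  9.66711371e-01, -1.84252024e-03],
       [ 8.75148741e-05, -1.92912657e-03, -9.99998135e-01]]), 'ft_force': array([-0.42759774, -0.73236823,  0.11715749]), 'wrist_torque': array([ 0.00144716, -0.05047102, -0.01608078]), 'grasp_force': 0.0, 'width': 0.08529903693556251}
scene 46.0832320046618 310.89645558488445 195.96215087959433 [[0.1925, 0.5663, -0.8014, 1.4495], [0.9812, -0.1022, 0.1635, -0.269], [0.0107, -0.8179, -0.5753, 0.6897], [0.0, 0.0, 0.0, 1.0]] ['color', 'fov_y', 'cx', 'cy', 'extrinsics']
top 46.97598436233669 321.2245392331621 201.46141970031277 [[-0.0007, -0.9889, 0.1488, 0.3706], [-1.0, -0.0001, -0.0056, -0.0951], [0.0055, -0.1488, -0.9888, 1.2482], [0.0, 0.0, 0.0, 1.0]] ['color', 'fov_y', 'cx', 'cy', 'extrinsics']
```

View pics/scene0.png

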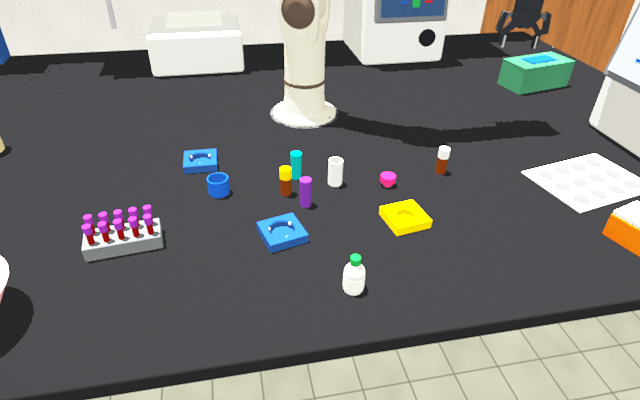

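View pics/top0.png

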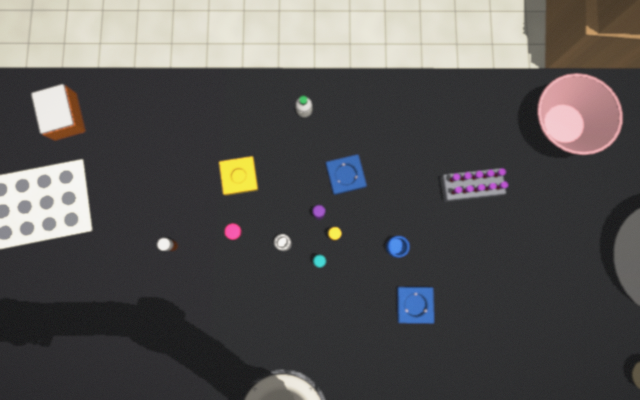

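The scene view shows a blue sleeve at (218,185), the cup at (335,172) and the stopper at (388,180). The far blue holder is at (282,232) with a near look-alike at (200,160), and the yellow holder is at (405,217).

Candidates in the top view:
- **Holder:** (347,174) is far and (416,305) is near. I choose the far one.
- **Vial:** yellow (335,233), purple (319,211), turquoise (320,261) and white-capped (164,244). I choose yellow.
- **Cup:** (282,242), open. The reagent bottle is at (304,106).
- **Sleeve:** (398,246), the only one.
- **Stopper:** (233,231).

```bash
cat > h.py <<'E'
from cell import *
import cv2,numpy as np
def ray(g,u,v):
    f=200/np.tan(np.radians(g["fov_y"]/2));E=np.array(g["extrinsics"])
    return E[:3,3],E[:3,:3]@np.array([(u-g["cx"])/f,(v-g["cy"])/f,1.])
def plane(g,u,v,z):
    o,d=ray(g,u,v);return o+d*(z-o[2])/d[2]
def proj(g,p):
    f=200/np.tan(np.radians(g["fov_y"]/2));E=np.array(g["extrinsics"])
    c=E[:3,:3].T@(np.array(p)-E[:3,3]);return f*c[0]/c[2]+g["cx"],f*c[1]/c[2]+g["cy"]
R={"blue":((100,120,60),(118,255,255)),"yellow":((22,150,80),(34,255,255)),"pink":((158,150,80),(176,255,255)),
"purple":((135,120,60),(156,255,255)),"turq":((85,120,60),(97,255,255)),"white":((0,0,130),(179,60,255)),"green":((55,120,50),(80,255,255))}
def blobs(g,c,lo=15):
    h=cv2.cvtColor(g["color"],cv2.COLOR_RGB2HSV);m=cv2.inRange(h,*map(np.array,R[c]))
    n,l,s,ce=cv2.connectedComponentsWithStats(m)
    return [(ce[i].round(1).tolist(),s[i].tolist()) for i in range(1,n) if lo<s[i][4]<3000],m
E
python3 - <<'E'
from h import *
for n in("scene","top"):
    g=get_image(n);print(n)
    for c in R: print(c,[b for b in blobs(g,c)[0] if 90<b[0][1]<310 and 140<b[0][0]<480])
    if n=="top": cv2.imwrite("pics/c1.png",cv2.resize(g["color"][130:330,145:445,::-1],None,fx=2.66,fy=2.66,interpolation=cv2.INTER_CUBIC))
    else: cv2.imwrite("pics/c2.png",cv2.resize(g["color"][135:255,175:455,::-1],None,fx=2.85,fy=2.85,interpolation=cv2.INTER_CUBIC))
E
```

```text
scene
blue [([207.8, 171.9], [182, 148, 48, 51, 1184]), ([281.3, 233.1], [256, 212, 53, 41, 1165])]
yellow [([284.6, 172.5], [279, 165, 12, 16, 177]), ([404.7, 217.0], [379, 199, 54, 37, 1346])]
pink [([387.2, 181.9], [380, 174, 17, 14, 110])]
purple [([387.9, 175.4], [381, 172, 15, 8, 99]), ([305.1, 190.9], [299, 176, 13, 32, 360]), ([147.1, 214.0], [142, 204, 10, 21, 167])]
turq [([295.8, 163.6], [290, 150, 12, 30, 311])]
white [([303.2, 107.9], [270, 83, 67, 46, 2104]), ([443.6, 152.0], [437, 145, 14, 15, 170]), ([335.0, 171.0], [327, 156, 17, 31, 457]), ([353.3, 279.1], [342, 262, 24, 34, 651])]
green [([355.1, 259.0], [350, 253, 12, 13, 127])]
top
blue [([345.6, 174.1], [326, 154, 41, 41, 1169]), ([397.7, 246.2], [386, 235, 24, 23, 435]), ([415.2, 304.9], [397, 286, 38, 38, 1333])]
yellow [([238.0, 175.3], [219, 156, 39, 39, 1236]), ([334.2, 233.0], [328, 227, 14, 13, 147])]
pink [([232.4, 231.1], [225, 223, 16, 17, 218])]
purple [([478.5, 174.5], [474, 171, 10, 7, 41]), ([467.1, 175.7], [463, 173, 9, 6, 36]), ([455.7, 176.7], [452, 174, 8, 6, 36]), ([457.6, 189.8], [454, 187, 8, 6, 35]), ([469.4, 188.5], [465, 186, 10, 6, 35]), ([318.3, 211.3], [312, 205, 13, 14, 138])]
turq [([319.0, 260.6], [312, 254, 14, 14, 144])]
white [([304.5, 107.5], [297, 99, 15, 17, 180]), ([473.8, 187.1], [445, 176, 60, 24, 659]), ([282.2, 241.8], [275, 234, 16, 16, 211]), ([163.7, 244.0], [157, 238, 15, 13, 151])]
green [([302.7, 99.3], [300, 96, 6, 8, 43])]
```

View pics/c1.png

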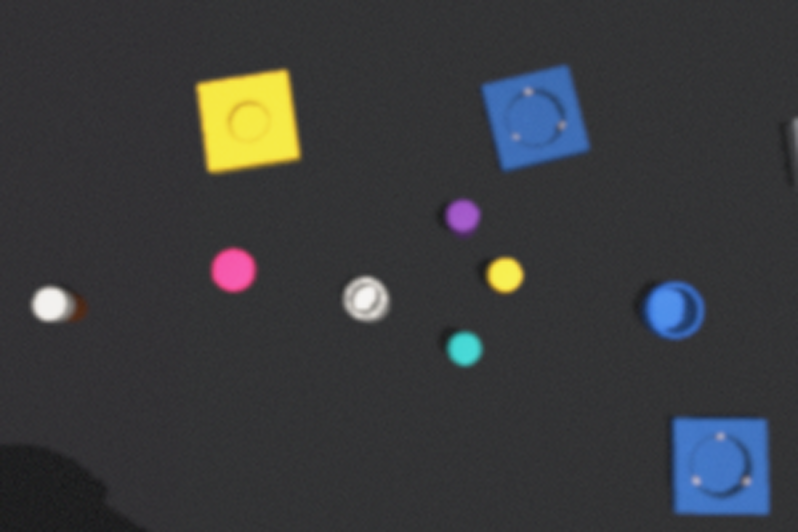

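View pics/c2.png

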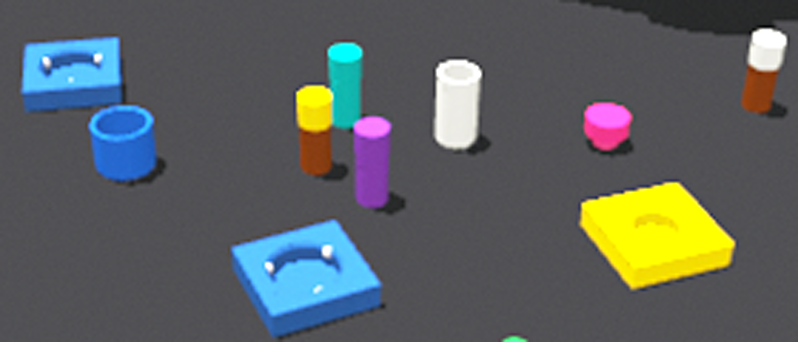

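```bash
cat >> h.py <<'E'
Z={"sleeve":("blue",.023,(397.7,246.2),None),"cup":("white",.036,(282,242),(335,171)),"stopper":("pink",.021,(232,231),None),"vial":("yellow",.0615,(334,233),(284.6,172.5)),
"hb":("blue",.011,(346,174),(281,233)),"hy":("yellow",.011,(238,175),(405,217)),"purple":("purple",.037,(318,211),(305,191)),"turq":("turq",.037,(319,261),(296,163)),"spare":("white",.0615,(164,244),(443.6,152))}
def loc(g,name,i):
    c,z,*uv=Z[name]
    if uv[i] is None:return None
    _,m=blobs(g,c);m=cv2.morphologyEx(m,cv2.MORPH_CLOSE,np.ones((9,9)))
    cs=cv2.findContours(m,cv2.RETR_EXTERNAL,cv2.CHAIN_APPROX_NONE)[0]
    k=min(cs,key=lambda k:abs(cv2.pointPolygonTest(k,uv[i],True)) if cv2.pointPolygonTest(k,uv[i],True)<0 else -len(k))
    k=cv2.convexHull(k)
    M=cv2.moments(k);u,v=M["m10"]/M["m00"],M["m01"]/M["m00"]
    return plane(g,u,v,z)
E
python3 - <<'E'
from h import *
g=[get_image("top"),get_image("scene")]
for n in Z: print(n,[None if p is None else p.round(4).tolist() for p in (loc(g[0],n,0),loc(g[1],n,1))])
h=cv2.cvtColor(g[0]["color"],cv2.COLOR_RGB2HSV)
for n,c,b in(("hb","blue",(346,174)),("hy","yellow",(238,175)),("near","blue",(415,305))):
    _,m=blobs(g[0],c);x,y=b;q=np.zeros_like(m);q[y-24:y+24,x-24:x+24]=m[y-24:y+24,x-24:x+24]
    r=cv2.minAreaRect(cv2.findNonZero(q));P=[plane(g[0],*p,.022)[:2] for p in cv2.boxPoints(r)]
    print(n,r,np.mean(P,0).round(4),[round(float(np.linalg.norm(P[i]-P[i-1])),4) for i in range(4)])
E
```

```text
sleeve [[0.4351, -0.3051, 0.023], None]
cup [[0.4458, 0.0004, 0.036], [0.4383, 0.0007, 0.036]]
stopper [[0.4753, 0.1349, 0.021], None]
vial [[0.4668, -0.1353, 0.0615], [0.4628, -0.1355, 0.0615]]
hb [[0.6328, -0.1692, 0.011], [0.6316, -0.1679, 0.011]]
hy [[0.6294, 0.126, 0.011], [0.6285, 0.126, 0.011]]
purple [[0.5269, -0.0939, 0.037], [0.5171, -0.0935, 0.037]]
turq [[0.397, -0.0962, 0.037], [0.387, -0.0948, 0.037]]
spare [[0.4386, 0.3027, 0.0615], [0.436, 0.301, 0.0615]]
hb ((345.7034912109375, 173.93118286132812), (34.50030517578125, 35.239315032958984), 76.50426483154297) [ 0.6311 -0.1686] [0.0953, 0.0967, 0.0956, 0.0956]
hy ((237.82998657226562, 175.30999755859375), (35.07249450683594, 35.77960205078125), 81.8698959350586) [0.6271 0.1243] [0.0974, 0.0973, 0.0975, 0.0962]
near ((415.5, 304.5), (37.0, 37.0), 90.0) [ 0.2835 -0.3478] [0.0945, 0.0972, 0.0945, 0.0961]
```

Emit:
carry_out(
  rows=[
    [1, -1, -0.76, 0, 0],
    [1, -1, -0.76, 0, 0],
    [1, -1, -0.76, 0, 0],
    [1, -1, -0.76, 0, 0],
    [1, -1, -0.76, 0, 0],
    [1, -1, -0.76, 0, 0],
    [1, -1, -0.76, 0, 0],
    [1, -1, -0.76, 0, 0],
    [1, -1, -0.76, 0, 0],
    [1, -1, -0.76, 0, 0],
    [1, -1, -0.76, 0, 0],
    [1, -1, -0.76, 0, 0],
  ],
)

```text
t: 1.8
eef_pos: [0.4449, 0.2707, 0.4049]
tool_rot: [[-0.967, 0.256, 0.0], [0.256, 0.967, 0.0], [-0.0, 0.0, -1.0]]
ft_force: [0.2, -0.2, -0.0]
width: 0.0853
grasp_force: 0.0
```

```bash
cat >> h.py <<'E'
def go(x,y,z=None):
    s=read_state();p=s["eef_pos"];Rm=s["tool_rot"];t=np.array([x,y,p[2] if z is None else z])
    print("t",s["t"],"p",p.round(4),"q",s["joint_pos"].round(2),"w",round(s["width"],4),"F",s["ft_force"].round(1),"grip",round(s["grasp_force"],1))
    print("yaw_y",np.degrees(np.arctan2(Rm[1,1],Rm[0,1])).round(2),"units",(Rm.T@(t-p)/.03).round(2))
E
python3 -c "
from h import *
go(.435,-.305)"
```

```text
t 1.8 p [0.4449 0.2707 0.4049] q [-0.36  0.25 -0.27  1.88  0.08  1.02  0.64] w 0.0853 F [ 0.2 -0.2 -0. ] grip 0.0
yaw_y 75.18 units [ -4.59 -18.64  -0.  ]
```

Emit:
carry_out(
  rows=[
    [1, 0, 0, 0, 1],
    [1, 0, 0, 0, 1],
    [1, 0, 0, 0, 1],
    [1, 0, 0, 0, 1],
    [1, 0, 0, 0, 1],
    [1, 0, 0, 0, 1],
    [1, 0, 0, 0, 1],
    [1, 0, 0, 0, 1],
    [1, 0, 0, 0, 1],
    [1, 0, 0, 0, 1],
    [1, 0, 0, 0, 1],
    [1, 0, 0, 0, 1],
  ],
)

```text
t: 3.3
eef_pos: [0.4442, 0.2718, 0.4047]
tool_rot: [[-0.052, 0.999, 0.0], [0.999, 0.052, 0.0], [0.0, 0.0, -1.0]]
ft_force: [0.3, 0.4, 0.1]
width: 0.0849
grasp_force: 0.0
```

Emit:
carry_out(
  rows=[
    [1, 0, 0, 0, 0.53],
    [1, -1, 0, 0, 0],
    [1, -1, 0, 0, 0],
    [1, -1, 0, 0, 0],
    [1, -1, 0, 0, 0],
    [1, -1, 0, 0, 0],
    [1, -1, 0, 0, 0],
    [1, -1, 0, 0, 0],
    [1, -1, 0, 0, 0],
    [1, -1, 0, 0, 0],
    [1, -1, 0, 0, 0],
    [1, -1, 0, 0, 0],
  ],
)

```text
t: 4.8
eef_pos: [0.4442, -0.0591, 0.4049]
tool_rot: [[-0.0, 1.0, 0.001], [1.0, 0.0, 0.0], [0.0, 0.001, -1.0]]
ft_force: [0.8, 0.8, -0.7]
width: 0.0853
grasp_force: 0.0
```

Emit:
carry_out(
  rows=[
    [1, -1, 0, 0, 0],
    [1, -1, 0, 0, 0],
    [1, -1, 0, 0, 0],
    [1, -1, 0, 0, 0],
    [1, -1, 0, 0, 0],
    [1, -1, 0, 0, 0],
    [1, -1, 0, 0, 0],
    [1, -1, 0, 0, 0],
    [1, 0, 0, 0, 0],
    [1, 0, 0, 0, 0],
  ],
)

```text
t: 6.05
eef_pos: [0.4443, -0.2976, 0.4045]
tool_rot: [[-0.0, 1.0, -0.0], [1.0, 0.0, 0.001], [0.001, -0.0, -1.0]]
ft_force: [-0.5, 1.2, 0.9]
width: 0.0853
grasp_force: 0.0
```

```bash
python3 -c "
from h import *
go(.435,-.305,.205)"
```

```text
t 6.05 p [ 0.4443 -0.2976  0.4045] q [ 0.25  0.27  0.35  1.86 -0.11  1.03  0.64] w 0.0853 F [-0.5  1.2  0.9] grip 0.0
yaw_y 0.01 units [-0.25 -0.31  6.65]
```

Emit:
carry_out(
  rows=[
    [1, -0.25, -0.31, 0.5, 0],
    [1, 0, 0, 1, 0],
    [1, 0, 0, 1, 0],
    [1, 0, 0, 1, 0],
    [1, 0, 0, 1, 0],
    [1, 0, 0, 1, 0],
    [1, 0, 0, 1, 0],
    [1, 0, 0, 0.48, 0],
    [1, 0, 0, 0, 0],
    [1, 0, 0, 0, 0],
  ],
)

```text
t: 7.3
eef_pos: [0.4352, -0.3061, 0.1961]
tool_rot: [[0.0, 1.0, 0.001], [1.0, -0.0, -0.001], [-0.001, 0.001, -1.0]]
ft_force: [-0.4, -0.2, 0.0]
width: 0.0858
grasp_force: 0.0
```

```bash
python3 - <<'E'
from h import *
go(.435,-.305,.195)
g=get_image("scene");a=cv2.resize(g["color"][130:230,150:290,::-1],None,fx=2.8,fy=2.8,interpolation=cv2.INTER_CUBIC)
g=get_image("top");b=cv2.resize(g["color"][200:300,330:470,::-1],None,fx=2.8,fy=2.8,interpolation=cv2.INTER_CUBIC)
cv2.imwrite("pics/s1.png",np.hstack([a,b]))
E
```

```text
t 7.3 p [ 0.4352 -0.3061  0.1961] q [ 0.35  0.58  0.26  2.   -0.26  0.59  0.79] w 0.0858 F [-0.4 -0.2  0. ] grip 0.0
yaw_y -0.01 units [ 0.04 -0.01  0.04]
```

View pics/s1.png

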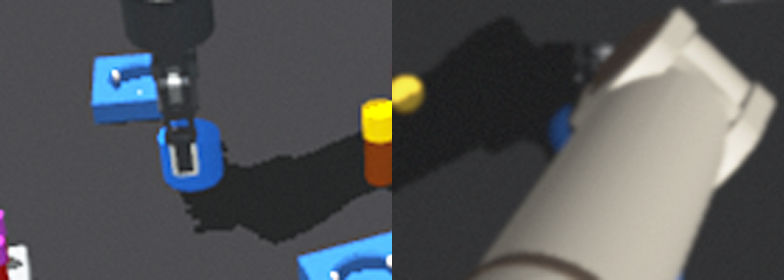

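The scene crop shows the fingers straddling the sleeve, with the front pad at about (216,187) full-frame; I'm closing now.

Emit:
carry_out(
  rows=[
    [0.3, 0, 0, 0, 0],
    [0.3, 0, 0, 0, 0],
    [0.3, 0, 0, 0, 0],
    [0.3, 0, 0, 0, 0],
    [0.3, 0, 0, 0, 0],
    [0.3, 0, 0, 0, 0],
    [0.3, 0, 0, -0.5, 0],
    [0.3, 0, 0, -1, 0],
    [0.3, 0, 0, -1, 0],
    [0.3, 0, 0, -1, 0],
    [0.3, 0, 0, 0, 0],
  ],
)

```text
t: 8.78
eef_pos: [0.4358, -0.3065, 0.3033]
tool_rot: [[0.0, 1.0, 0.005], [1.0, -0.0, -0.003], [-0.003, 0.005, -1.0]]
ft_force: [-0.3, 0.3, -1.3]
width: 0.051
grasp_force: 62.7
```

```bash
python3 - <<'E'
from h import *
go(.632,-.1685)
g=get_image("scene");cv2.imwrite("pics/s2.png",cv2.resize(g["color"][80:230,120:320,::-1],None,fx=3.5,fy=3.5,interpolation=cv2.INTER_CUBIC))
s=read_state()["eef_pos"]
print([proj(g,[s[0],s[1],z]) for z in (s[2]-.155,s[2]-.195)])
E
```

```text
t 8.775 p [ 0.4358 -0.3065  0.3033] q [ 0.29  0.4   0.33  1.96 -0.18  0.81  0.72] w 0.051 F [-0.3  0.3 -1.3] grip 62.7
yaw_y -0.01 units [4.6  6.54 0.02]
[(np.float64(211.15241814844268), np.float64(142.8008241066527)), (np.float64(212.98571136886062), np.float64(157.34081944422547))]
```

View pics/s2.png

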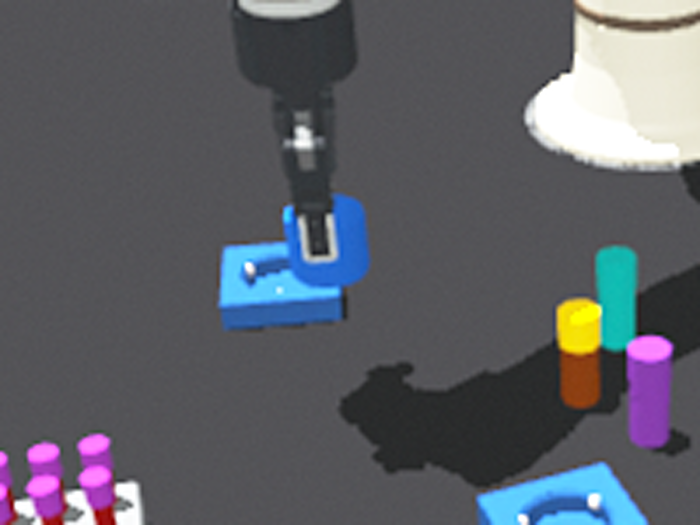

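The crop shows the sleeve held, at about (213,149) full-frame, with the pad maybe off-centre on it (pad at about 211). The width of 51 mm hints at the same thing. I'll hover by the holder and measure both there.

Emit:
carry_out(
  rows=[
    [0.3, 0.65, 0.93, 0, 0],
    [0.3, 0.65, 0.93, 0, 0],
    [0.3, 0.65, 0.93, 0, 0],
    [0.3, 0.65, 0.93, 0, 0],
    [0.3, 0.65, 0.93, 0, 0],
    [0.3, 0.65, 0.93, 0, 0],
    [0.3, 0.65, 0.93, 0, 0],
    [0.3, 0, 0, 0, 0],
    [0.3, 0, 0, 0, 0],
  ],
)

```text
t: 9.95
eef_pos: [0.6294, -0.1695, 0.2989]
tool_rot: [[0.0, 1.0, -0.003], [1.0, -0.0, -0.0], [-0.0, -0.003, -1.0]]
ft_force: [-0.0, -0.1, -0.8]
width: 0.0512
grasp_force: 62.8
```

```bash
python3 - <<'E'
from h import *
go(.632,-.1685)
g=get_image("scene");a=cv2.resize(g["color"][120:270,220:350,::-1],None,fx=3,fy=3,interpolation=cv2.INTER_CUBIC)
t=get_image("top");b=cv2.resize(t["color"][115:265,280:410,::-1],None,fx=3,fy=3,interpolation=cv2.INTER_CUBIC)
cv2.imwrite("pics/s3.png",np.hstack([a,b]))
s=read_state()["eef_pos"]
print([np.round(proj(g,[s[0]+d,s[1],s[2]-z]),1) for d,z in ((0,.173),(.027,.155))])
print(blobs(g,"blue"))
E
```

```text
t 9.95 p [ 0.6294 -0.1695  0.2989] q [ 0.02  0.59  0.28  1.65 -0.19  0.93  0.37] w 0.0512 F [-0.  -0.1 -0.8] grip 62.8
yaw_y -0.02 units [ 0.03  0.09 -0.  ]
[array([279.1, 189.3]), array([280.7, 189.4])]
([([410.9, 8.1], [382, 0, 63, 17, 901]), ([3.1, 49.7], [0, 29, 10, 35, 205]), ([541.2, 61.4], [530, 60, 24, 4, 25]), ([199.7, 161.1], [182, 148, 36, 26, 720]), ([280.9, 191.6], [268, 175, 27, 30, 435]), ([282.0, 232.6], [256, 212, 53, 41, 1360])], array([[0, 0, 0, ..., 0, 0, 0],
       [0, 0, 0, ..., 0, 0, 0],
       [0, 0, 0, ..., 0, 0, 0],
       ...,
       [0, 0, 0, ..., 0, 0, 0],
       [0, 0, 0, ..., 0, 0, 0],
       [0, 0, 0, ..., 0, 0, 0]], shape=(400, 640), dtype=uint8))
```

View pics/s3.png

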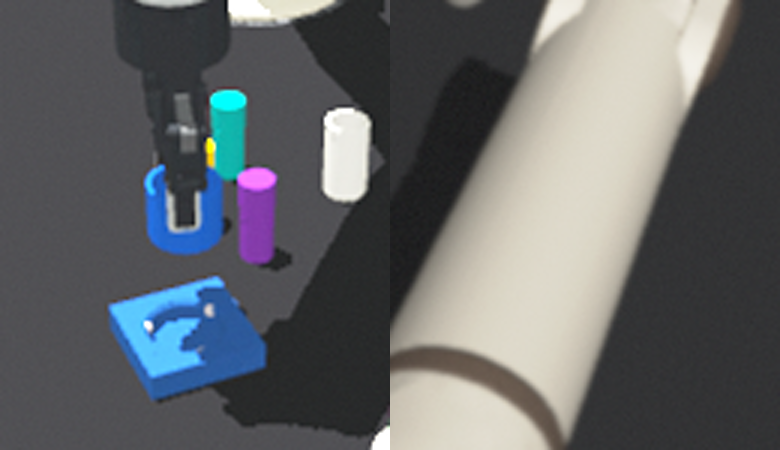

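```bash
python3 - <<'E'
from h import *
g=get_image("scene")
_,m=blobs(g,"blue");m[:,:264]=0;m[:,298:]=0;m[:170]=0;m[206:]=0
k=cv2.convexHull(cv2.findNonZero(m));M=cv2.moments(k);u,v=M["m10"]/M["m00"],M["m01"]/M["m00"]
s=read_state()["eef_pos"]
print(u,v,plane(g,u,v,s[2]-.196+.023),s, cv2.boundingRect(k))
i=cv2.imread("pics/scene0.png")[:,:,::-1];g2=dict(g,color=i)
_,m=blobs(g2,"blue");m[:172]=0;m[205:]=0;m[:,:200]=0;m[:,240:]=0
k=cv2.convexHull(cv2.findNonZero(m));print(cv2.boundingRect(k));x,y,w,h=cv2.boundingRect(k)
for z in(.023,):print(plane(g,x+w/2-.5,185,z),proj(g,(.435,-.305,.023)))
E
```

```text
280.38565463031193 188.80397936624908 [ 0.62805503 -0.16766456  0.12687052] [ 0.62920054 -0.1705227   0.29987052] (268, 174, 26, 31)
(200, 172, 30, 27)
[ 0.42986523 -0.31102553  0.023     ] (np.float64(216.97186520513395), np.float64(185.87628532288255))
```

Emit:
carry_out(
  rows=[
    [0.3, 0.03, 0.1, 0, 0],
    [0.3, 0, 0, 0.8, 0],
    [0.3, 0, 0, 0.8, 0],
    [0.3, 0, 0, 0.6, 0],
    [0.3, 0, 0, 0.2, 0],
    [0.3, 0, 0, 0, 0],
    [0.3, 0, 0, 0, 0],
  ],
)

```text
t: 10.98
eef_pos: [0.6338, -0.1686, 0.2293]
tool_rot: [[0.0, 1.0, 0.002], [1.0, -0.0, -0.0], [-0.0, 0.002, -1.0]]
ft_force: [-0.1, 0.8, -0.3]
width: 0.0513
grasp_force: 62.8
```

```bash
python3 - <<'E'
from h import *
go(.632,-.1690,.202)
g=get_image("scene");a=cv2.resize(g["color"][180:260,230:330,::-1],None,fx=6,fy=6,interpolation=cv2.INTER_CUBIC)
cv2.imwrite("pics/s4.png",a)
E
```

```text
t 10.975 p [ 0.6338 -0.1686  0.2293] q [ 0.04  0.69  0.25  1.67 -0.22  0.81  0.39] w 0.0513 F [-0.1  0.8 -0.3] grip 62.8
yaw_y -0.01 units [-0.01 -0.06  0.91]
```

View pics/s4.png

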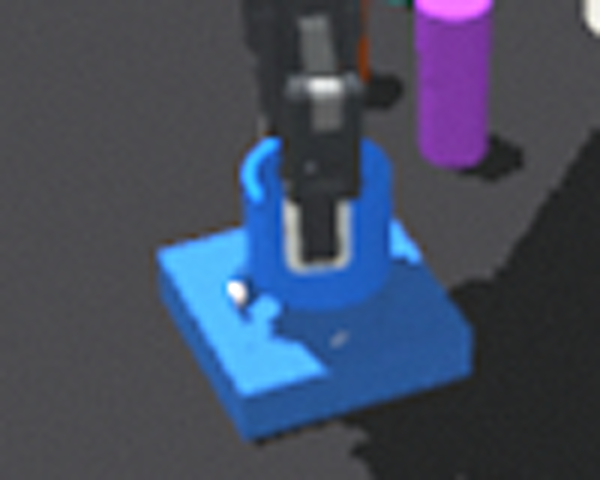

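The sleeve's axis (crop column 317) sits over the block centre (about 313–318), so I'm going in.

Emit:
carry_out(
  rows=[
    [0.3, 0, 0, 0.2, 0],
    [0.3, 0, 0, 0.15, 0],
    [0.3, 0, 0, 0.1, 0],
    [0.3, 0, 0, 0, 0],
  ],
)

```text
t: 11.52
eef_pos: [0.633, -0.1685, 0.2143]
tool_rot: [[0.0, 1.0, -0.001], [1.0, -0.0, 0.0], [0.0, -0.001, -1.0]]
ft_force: [0.6, -0.0, -0.2]
width: 0.0514
grasp_force: 62.8
```

```bash
python3 -c "
from h import *
go(.632,-.1690,.202)"
```

```text
t 11.525 p [ 0.633  -0.1685  0.2143] q [ 0.04  0.71  0.25  1.67 -0.23  0.79  0.39] w 0.0514 F [ 0.6 -0.  -0.2] grip 62.8
yaw_y -0.01 units [-0.02 -0.03  0.41]
```

Emit:
carry_out(
  rows=[
    [0.3, 0, 0, 0.1, 0.5],
    [0.3, 0, 0, 0.1, 0.5],
    [0.3, 0, 0, 0.08, 1],
    [0.3, 0, 0, 0.08, 1],
    [0.3, 0, 0, 0.06, -1],
    [0.3, 0, 0, 0.06, -1],
  ],
)

```text
t: 12.28
eef_pos: [0.6322, -0.1732, 0.2028]
tool_rot: [[0.105, 0.994, 0.001], [0.994, -0.105, -0.006], [-0.005, 0.001, -1.0]]
ft_force: [-4.2, -5.8, 5.9]
width: 0.051
grasp_force: 65.7
```

```bash
python3 -c "
from h import *
go(.632,-.1690,.202)"
```

```text
t 12.275 p [ 0.6322 -0.1732  0.2028] q [ 0.03  0.73  0.27  1.68 -0.25  0.77  0.32] w 0.051 F [-4.2 -5.8  5.9] grip 65.7
yaw_y -6.05 units [ 0.14 -0.02  0.03]
```

Emit:
carry_out(
  rows=[
    [0.3, -0.12, 0, 0.06, -1],
    [0.3, 0, 0, 0.06, -1],
    [0.3, 0, 0, 0.06, 1],
    [0.3, 0, 0, 0.04, 1],
    [0.3, 0, 0, 0, 0],
  ],
)

```text
t: 12.9
eef_pos: [0.6327, -0.1729, 0.2009]
tool_rot: [[0.106, 0.994, -0.0], [0.994, -0.106, 0.001], [0.001, -0.0, -1.0]]
ft_force: [-19.0, 5.1, 47.5]
width: 0.0511
grasp_force: 72.3
```

```bash
python3 -c "
from h import *
go(.632,-.1690,.202)"
```

```text
t 12.9 p [ 0.6327 -0.1729  0.2009] q [ 0.03  0.73  0.27  1.68 -0.26  0.77  0.32] w 0.0511 F [-19.    5.1  47.5] grip 72.3
yaw_y -6.09 units [ 0.13 -0.04 -0.04]
```

Emit:
carry_out(
  rows=[
    [0.3, 0, -0.03, -0.12, 0],
    [0.3, 0, 0, 0, 0],
  ],
)

```text
t: 13.15
eef_pos: [0.6323, -0.1728, 0.2012]
tool_rot: [[0.105, 0.994, 0.002], [0.994, -0.105, -0.0], [-0.0, 0.002, -1.0]]
ft_force: [-8.4, 1.5, 22.8]
width: 0.0514
grasp_force: 69.5
```

Emit:
carry_out(
  rows=[
    [0.75, 0, 0, 0, 0],
    [0.85, 0, 0, 0, 0],
    [1, 0, 0, 0, 0],
    [1, 0, 0, 0, 0],
    [1, 0, 0, 0, 0],
    [1, 0, 0, -0.5, 0],
    [1, 0, 0, -1, 0],
    [1, 0, 0, -1, 0],
    [1, 0, 0, -1, 1],
    [1, 0, 0, 0, 0],
  ],
)

```text
t: 14.4
eef_pos: [0.6333, -0.1724, 0.3066]
tool_rot: [[0.209, 0.978, 0.007], [0.978, -0.209, -0.001], [-0.0, 0.007, -1.0]]
ft_force: [0.1, -0.2, -0.2]
width: 0.0852
grasp_force: 0.0
```

```bash
python3 - <<'E'
from h import *
go(.445,0)
g=get_image("scene");a=cv2.resize(g["color"][180:260,230:330,::-1],None,fx=6,fy=6,interpolation=cv2.INTER_CUBIC)
cv2.imwrite("pics/s5.png",a)
E
```

```text
t 14.4 p [ 0.6333 -0.1724  0.3066] q [-0.02  0.6   0.34  1.64 -0.23  0.94  0.2 ] w 0.0852 F [ 0.1 -0.2 -0.2] grip 0.0
yaw_y -12.04 units [ 4.31 -7.34 -0.05]
```

View pics/s5.png

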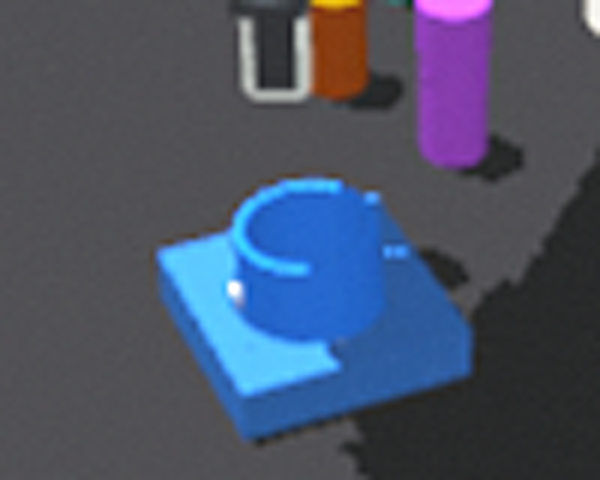

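The sleeve's rim stands level about 30 mm above the block in the crop, so it is seated. Next is the cup.

Emit:
carry_out(
  rows=[
    [1, 0, 0, 0, -1],
    [1, 0, 0, 0, -1],
    [1, 0.82, -0.9, 0, 0],
    [1, 0.82, -0.9, 0, 0],
    [1, 0.82, -0.9, 0, 0],
    [1, 0.82, -0.9, 0, 0],
    [1, 0.82, -0.9, 0, 0],
    [1, 0.82, -0.9, 0, 0],
    [1, 0.82, -0.9, 0, 0],
    [1, 0, 0, 0, 0],
    [1, 0, 0, 0, 0],
  ],
)

```text
t: 15.82
eef_pos: [0.4433, 0.0002, 0.3023]
tool_rot: [[-0.001, 1.0, 0.0], [1.0, 0.001, -0.0], [-0.0, 0.0, -1.0]]
ft_force: [0.3, -1.1, 0.6]
width: 0.0854
grasp_force: 0.0
```

```bash
python3 - <<'E'
from h import *
go(.443,0.0005,.218)
g=get_image("scene");t=get_image("top")
for n in("cup","stopper","vial","hb"):print(n,loc(t,n,0))
print(loc(g,"cup",1))
E
```

```text
t 15.825 p [4.433e-01 2.000e-04 3.023e-01] q [-0.3   0.26  0.27  2.16 -0.1   0.74  0.04] w 0.0854 F [ 0.3 -1.1  0.6] grip 0.0
yaw_y 0.04 units [ 0.01 -0.01  2.81]
cup [0.29412207 0.09605447 0.036     ]Traceback (most recent call last):
  File "<stdin>", line 4, in <module>
  File "h.py", line 26, in loc
    M=cv2.moments(k);u,v=M["m10"]/M["m00"],M["m01"]/M["m00"]
                         ~~~~~~~~^~~~~~~~~
ZeroDivisionError: float division by zero
```

Emit:
carry_out(
  rows=[
    [1, 0.05, 0, 1, 0],
    [1, 0, 0, 1, 0],
    [1, 0, 0, 0.8, 0],
    [1, 0, 0, 0, 0],
    [0.2, 0, 0, 0, 0],
    [0.2, 0, 0, 0, 0],
    [0.2, 0, 0, 0, 0],
    [0.2, 0, 0, 0, 0],
    [0.2, 0, 0, 0, 0],
    [0.2, 0, 0, 0, 0],
    [0.2, 0, 0, 0, 0],
  ],
)

```text
t: 17.3
eef_pos: [0.4436, 0.0019, 0.2195]
tool_rot: [[0.0, 1.0, 0.002], [1.0, -0.0, 0.0], [0.0, 0.002, -1.0]]
ft_force: [-0.9, -0.5, 6.0]
width: 0.0355
grasp_force: 59.9
```

Emit:
carry_out(
  rows=[
    [0.2, 0, 0, -0.5, 0],
    [0.2, 0, 0, -1, 0],
    [0.2, 0, 0, -1, 0],
    [0.2, 0, 0, -0.5, 0],
    [0.2, -0.5, 0, 0, 0],
    [0.2, -1, 0, 0, 0],
    [0.2, -1, 0.6, 0, 0],
    [0.2, 0, 0.9, 0, 0],
    [0.2, 0, 0.9, 0, 0],
    [0.2, 0, 0.5, 0, 0],
    [0.2, 0, 0, 0, 0],
  ],
)

```text
t: 18.68
eef_pos: [0.53, -0.0736, 0.3074]
tool_rot: [[0.0, 1.0, -0.002], [1.0, -0.0, -0.0], [-0.0, -0.002, -1.0]]
ft_force: [-0.3, 0.0, 0.3]
width: 0.0353
grasp_force: 60.1
```

```bash
python3 - <<'E'
from h import *
go(.6323,-.1695,.305)
g=get_image("scene");cv2.imwrite("pics/s6.png",g["color"][60:300,200:500,::-1].repeat(2,0).repeat(2,1))
E
```

```text
t 18.675 p [ 0.53   -0.0736  0.3074] q [-0.17  0.4   0.31  1.94 -0.16  0.82  0.23] w 0.0353 F [-0.3  0.   0.3] grip 60.1
yaw_y -0.01 units [-3.2   3.41  0.08]
```

View pics/s6.png

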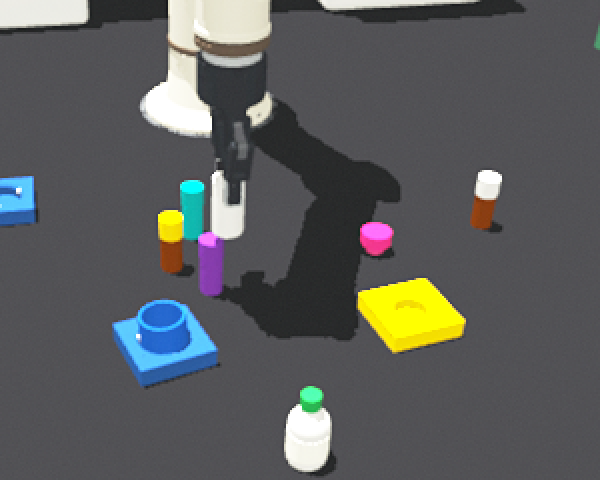

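The cup is held in the fingers at (228,205) in the crop, i.e. about (314,162) full-frame, and nothing else has moved. I'm going over the sleeve.

Emit:
carry_out(
  rows=[
    [0.2, 0, 0.5, -0.2, 0],
    [0.2, -0.5, 0.8, 0, 0],
    [0.2, -0.9, 0.8, 0, 0],
    [0.2, -0.9, 0.8, 0, 0],
    [0.2, -0.9, 0.51, 0, 0],
    [0.2, 0, 0, 0, 0],
    [0.2, 0, 0, 0, 0],
  ],
)

```text
t: 19.6
eef_pos: [0.6312, -0.1685, 0.3138]
tool_rot: [[0.0, 1.0, -0.002], [1.0, -0.0, 0.001], [0.001, -0.002, -1.0]]
ft_force: [0.4, 0.9, -0.3]
width: 0.0354
grasp_force: 60.1
```

```bash
cat > m.py <<'E'
from h import *
def hull(g,c,x0,x1,y0,y1):
    _,m=blobs(g,c);q=np.zeros_like(m);q[y0:y1,x0:x1]=m[y0:y1,x0:x1]
    n,l,s,_=cv2.connectedComponentsWithStats(q);i=1+np.argmax(s[1:,4]);k=cv2.convexHull(cv2.findNonZero((l==i).astype(np.uint8)))
    M=cv2.moments(k);return M["m10"]/M["m00"],M["m01"]/M["m00"],cv2.boundingRect(k)
E
python3 - <<'E'
from m import *
go(.6323,-.1695,.218+.011)
g=get_image("scene");s=read_state()["eef_pos"]
u,v,b=hull(g,"white",262,308,120,225);print(u,v,b,plane(g,u,v,s[2]-.2195+.036))
u,v,b=hull(g,"blue",250,315,205,270);print(u,v,b)
cv2.imwrite("pics/s7.png",cv2.resize(g["color"][130:260,210:350,::-1],None,fx=4.5,fy=4.5,interpolation=cv2.INTER_CUBIC))
E
```

```text
t 19.6 p [ 0.6312 -0.1685  0.3138] q [-0.    0.58  0.31  1.64 -0.21  0.96  0.38] w 0.0354 F [ 0.4  0.9 -0.3] grip 60.1
yaw_y -0.01 units [-0.04  0.04  2.83]
278.51065054692 188.66954519286125 (269, 170, 20, 37) [ 0.63208943 -0.17213089  0.13045672]
281.33796745338935 230.7892014225671 (256, 210, 53, 43)
```

View pics/s7.png

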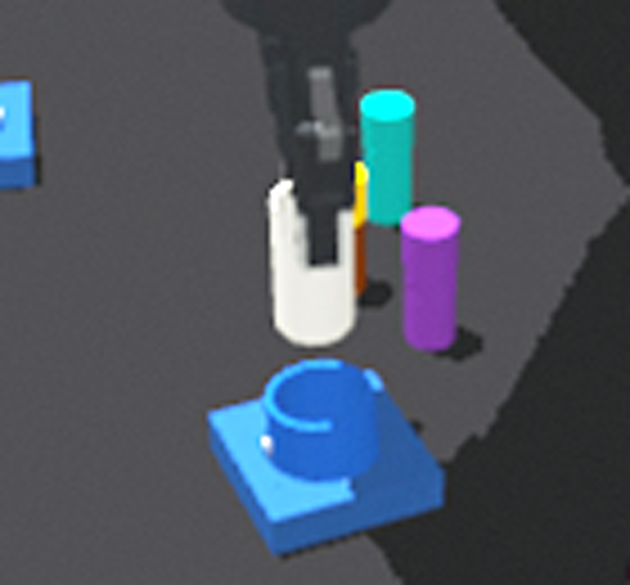

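```bash
python3 - <<'E'
from m import *
g=get_image("scene")
print(plane(g,281.1,222,.04), plane(g,279.3,200,.11), [np.round(proj(g,(.632,-.1685,z)),1) for z in(.04,.06,.095,.13)])
h=cv2.cvtColor(g["color"],cv2.COLOR_RGB2HSV)
for r in(195,200,203): 
    row=g["color"][r,262:300].astype(int).min(1);print(r,row.tolist())
for r in(218,222,226): print(r,g["color"][r,262:302,2].tolist())
E
```

```text
[ 0.6314788  -0.16887898  0.04      ] [ 0.6446901  -0.17278877  0.11      ] [array([281.3, 222.1]), array([281.1, 215. ]), array([280.7, 202.1]), array([280.2, 188.7])]
195 [84, 83, 83, 82, 82, 83, 81, 81, 67, 220, 243, 236, 232, 231, 231, 230, 231, 231, 230, 231, 229, 229, 226, 224, 224, 224, 195, 104, 29, 35, 40, 40, 41, 40, 38, 66, 81, 81]
200 [83, 82, 82, 83, 84, 81, 82, 82, 73, 183, 237, 237, 232, 229, 229, 231, 231, 230, 231, 231, 229, 229, 227, 226, 223, 220, 200, 132, 77, 82, 82, 80, 83, 81, 83, 80, 79, 80]
203 [82, 82, 82, 84, 84, 82, 84, 84, 78, 71, 179, 239, 238, 231, 231, 230, 230, 231, 230, 229, 228, 229, 229, 228, 228, 189, 114, 77, 80, 80, 83, 82, 82, 82, 82, 83, 81, 78]
218 [83, 78, 75, 71, 102, 152, 255, 255, 255, 194, 191, 197, 200, 203, 205, 207, 208, 209, 208, 209, 208, 208, 209, 208, 207, 204, 202, 198, 194, 199, 198, 170, 156, 161, 142, 101, 80, 86, 86, 88]
222 [255, 255, 255, 254, 254, 255, 255, 242, 252, 255, 255, 255, 237, 211, 201, 204, 202, 205, 206, 205, 207, 207, 207, 202, 203, 205, 205, 203, 200, 195, 193, 175, 159, 157, 160, 157, 159, 130, 90, 86]
226 [254, 254, 254, 254, 254, 255, 253, 238, 217, 208, 207, 206, 203, 203, 203, 202, 204, 205, 205, 206, 205, 208, 208, 207, 207, 204, 204, 202, 199, 197, 193, 181, 162, 154, 154, 157, 159, 160, 160, 155]
```

Emit:
carry_out(
  rows=[
    [0.2, 0.1, 0.02, 0, 0],
    [0.2, 0, 0, 0.8, 0],
    [0.2, 0, 0, 0.6, 0],
    [0.2, 0, 0, 0.4, 0],
    [0.2, 0, 0, 0.2, 0],
    [0.2, 0, 0, 0, 0],
  ],
)

```text
t: 20.45
eef_pos: [0.6328, -0.1662, 0.254]
tool_rot: [[0.0, 1.0, -0.001], [1.0, -0.0, 0.0], [0.0, -0.001, -1.0]]
ft_force: [-1.1, -0.1, -0.4]
width: 0.0352
grasp_force: 60.1
```

Emit:
carry_out(
  rows=[
    [0.2, 0, 0, 0.4, 0],
    [0.2, 0, 0, 0.25, 0],
    [0.2, 0, 0, 0.1, 0],
    [0.2, 0, 0, 0, 0],
  ],
)

```text
t: 20.95
eef_pos: [0.6328, -0.1662, 0.2316]
tool_rot: [[0.0, 1.0, -0.0], [1.0, -0.0, 0.0], [0.0, -0.0, -1.0]]
ft_force: [1.0, 0.8, -1.1]
width: 0.0353
grasp_force: 60.2
```

Emit:
carry_out(
  rows=[
    [0.2, 0, 0, 0.04, 0],
    [0.2, 0, 0, 0, 0],
    [0.6, 0, 0, 0, 0],
    [0.8, 0, 0, 0, 0],
    [1, 0, 0, 0, 0],
    [1, 0, 0, 0, 0],
    [1, 0, 0, 0, 0],
    [1, 0, 0, -0.5, 0],
    [1, 0, 0, -1, 0],
    [1, 0, 0, -1, 0],
    [1, 0, 0, -0.5, 0],
    [1, 0, 0, 0, 0],
  ],
)

```text
t: 22.45
eef_pos: [0.6334, -0.1663, 0.3224]
tool_rot: [[0.0, 1.0, 0.003], [1.0, -0.0, -0.0], [-0.0, 0.003, -1.0]]
ft_force: [1.2, 0.5, -0.1]
width: 0.0855
grasp_force: 0.0
```

```bash
python3 - <<'E'
from m import *
go(.475,.1355,.3)
g=get_image("scene")
u,v,b=hull(g,"white",262,308,170,235);print(u,v,b,[np.round(proj(g,(.632,-.169,z)),1) for z in(.083,.052,.0675)],plane(g,u,v,.0675))
u,v,b=hull(g,"pink",370,405,165,195);print(b);h=cv2.cvtColor(g["color"],cv2.COLOR_RGB2HSV)
m=cv2.inRange(h,(145,120,100),(176,255,255));m[:, :370]=0;m[:,405:]=0;k=cv2.convexHull(cv2.findNonZero(m));x,y,w,hh=cv2.boundingRect(k);print(x,y,w,hh,plane(g,x+w/2-.5,y+4.,.03))
cv2.imwrite("pics/s8.png",cv2.resize(g["color"][170:260,230:330,::-1],None,fx=5,fy=5,interpolation=cv2.INTER_CUBIC))
E
```

```text
t 22.45 p [ 0.6334 -0.1663  0.3224] q [-0.01  0.57  0.32  1.63 -0.21  0.97  0.38] w 0.0855 F [ 1.2  0.5 -0.1] grip 0.0
yaw_y -0.0 units [10.06 -5.28  0.73]
280.9608114338405 212.25172890733057 (272, 201, 19, 24) [array([280.6, 206.6]), array([280.9, 217.9]), array([280.8, 212.3])] [ 0.63198266 -0.16854449  0.0675    ]
(380, 174, 16, 14)
380 171 17 17 [0.47293794 0.1351307  0.03      ]
```

View pics/s8.png

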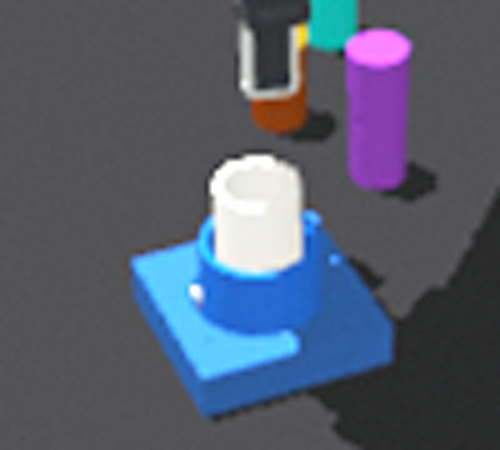

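The cup stands upright in the sleeve in the crop, and measures (.632,-.1685), which is on the holder axis. Next is the stopper at (.475,.135).

Emit:
carry_out(
  rows=[
    [1, 0.5, -0.3, 0, 0],
    [1, 0.95, -0.5, 0, 0],
    [1, 0.95, -0.5, 0, 0],
    [1, 0.95, -0.5, 0, 0],
    [1, 0.95, -0.5, 0, 0],
    [1, 0.95, -0.5, 0, 0],
    [1, 0.95, -0.5, 0, 0],
    [1, 0.95, -0.5, 0, 0],
    [1, 0.95, -0.5, 0, 0],
    [1, 0.95, -0.5, 0, 0],
    [1, 0.95, -0.48, 0, 0],
    [1, 0, 0, 0, 0],
  ],
)

```text
t: 24.0
eef_pos: [0.4719, 0.137, 0.3195]
tool_rot: [[-0.006, 1.0, -0.003], [1.0, 0.006, 0.0], [0.0, -0.003, -1.0]]
ft_force: [0.3, -0.2, -0.0]
width: 0.0853
grasp_force: 0.0
```

```bash
python3 - <<'E'
from m import *
go(.475,.135,.185)
E
```

```text
t 24.0 p [0.4719 0.137  0.3195] q [-0.55  0.31  0.25  2.04 -0.11  0.81 -0.23] w 0.0853 F [ 0.3 -0.2 -0. ] grip 0.0
yaw_y 0.34 units [-0.07  0.12  4.48]
```

Emit:
carry_out(
  rows=[
    [1, -0.05, 0.08, 0, 0],
    [1, 0, 0, 1, 0],
    [1, 0, 0, 1, 0],
    [1, 0, 0, 1, 0],
    [1, 0, 0, 1, 0],
    [1, 0, 0, 0.4, 0],
    [1, 0, 0, 0, 0],
    [1, 0, 0, 0, 0],
  ],
)

```text
t: 25.0
eef_pos: [0.4776, 0.1322, 0.1896]
tool_rot: [[0.001, 1.0, 0.001], [1.0, -0.001, 0.0], [0.0, 0.001, -1.0]]
ft_force: [0.4, 0.4, 0.3]
width: 0.0851
grasp_force: 0.0
```

```bash
python3 - <<'E'
from m import *
go(.475,.135,.185)
E
```

```text
t 25.0 p [0.4776 0.1322 0.1896] q [-0.48  0.54  0.19  2.09 -0.2   0.53 -0.15] w 0.0851 F [0.4 0.4 0.3] grip 0.0
yaw_y -0.04 units [ 0.09 -0.09  0.15]
```

Emit:
carry_out(
  rows=[
    [1, 0.1, -0.08, 0.12, 0],
    [1, 0, 0, 0, 0],
    [1, 0, 0, 0, 0],
    [0.25, 0, 0, 0, 0],
    [0.25, 0, 0, 0, 0],
    [0.25, 0, 0, 0, 0],
    [0.25, 0, 0, 0, 0],
    [0.25, 0, 0, 0, 0],
    [0.25, 0, 0, 0, 0],
    [0.25, 0, 0, 0, 0],
  ],
)

```text
t: 26.25
eef_pos: [0.4746, 0.1353, 0.1855]
tool_rot: [[0.0, 1.0, -0.0], [1.0, -0.0, 0.0], [0.0, -0.0, -1.0]]
ft_force: [-0.4, -0.4, 5.9]
width: 0.0371
grasp_force: 59.5
```

Emit:
carry_out(
  rows=[
    [0.25, 0, 0, -0.5, 0],
    [0.25, 0, 0, -1, 0],
    [0.25, 0, 0, -1, 0],
    [0.25, 0, 0, -1, 0],
    [0.25, 0, 0, -0.8, 0],
    [0.25, 0, 0, 0, 0],
  ],
)

```text
t: 27.0
eef_pos: [0.4754, 0.1356, 0.3166]
tool_rot: [[0.0, 1.0, 0.005], [1.0, -0.0, 0.002], [0.002, 0.005, -1.0]]
ft_force: [0.1, -1.1, -0.2]
width: 0.0371
grasp_force: 60.1
```

```bash
python3 - <<'E'
from m import *
go(.6323,-.1685)
g=get_image("scene");s=read_state()["eef_pos"]
h=cv2.cvtColor(g["color"],cv2.COLOR_RGB2HSV)
m=cv2.inRange(h,(145,120,60),(176,255,255));m[:, :340]=0;m[:,450:]=0;x,y,w,hh=cv2.boundingRect(cv2.findNonZero(m));print(x,y,w,hh,plane(g,x+w/2-.5,y+hh/2,s[2]-.185+.015))
E
```

```text
t 27.0 p [0.4754 0.1356 0.3166] q [-0.56  0.31  0.26  2.04 -0.11  0.8  -0.23] w 0.0371 F [ 0.1 -1.1 -0.2] grip 60.1
yaw_y -0.01 units [-10.13   5.23   0.  ]
385 127 14 17 [0.47165477 0.13193898 0.14531733]
```

Emit:
carry_out(
  rows=[
    [0.25, -0.5, 0.3, 0, 0],
    [0.25, -0.95, 0.5, 0, 0],
    [0.25, -0.95, 0.5, 0, 0],
    [0.25, -0.95, 0.5, 0, 0],
    [0.25, -0.95, 0.5, 0, 0],
    [0.25, -0.95, 0.5, 0, 0],
    [0.25, -0.95, 0.5, 0, 0],
    [0.25, -0.95, 0.5, 0, 0],
    [0.25, -0.95, 0.5, 0, 0],
    [0.25, -0.95, 0.5, 0, 0],
    [0.25, -0.95, 0.45, 0, 0],
    [0.25, -0.1, 0, 0, 0],
  ],
)

```text
t: 28.55
eef_pos: [0.6316, -0.1707, 0.3127]
tool_rot: [[0.004, 1.0, -0.002], [1.0, -0.004, -0.002], [-0.002, -0.002, -1.0]]
ft_force: [0.1, -0.7, -0.8]
width: 0.0369
grasp_force: 60.1
```

Emit:
carry_out(
  rows=[
    [0.25, 0, 0, 0.5, 0],
    [0.25, 0, 0, 0.3, 0],
    [0.25, 0, 0, 0, 0],
    [0.25, 0, 0, 0, 0],
  ],
)

```text
t: 29.05
eef_pos: [0.6321, -0.167, 0.29]
tool_rot: [[-0.001, 1.0, -0.0], [1.0, 0.001, 0.0], [0.0, -0.0, -1.0]]
ft_force: [0.4, -0.3, 0.6]
width: 0.0369
grasp_force: 60.1
```

```bash
python3 - <<'E'
from m import *
go(.6323,-.1685,.256)
g=get_image("scene");s=read_state()["eef_pos"]
h=cv2.cvtColor(g["color"],cv2.COLOR_RGB2HSV)
m=cv2.inRange(h,(145,120,60),(176,255,255));m[:, :262]=0;m[:,298:]=0;x,y,w,hh=cv2.boundingRect(cv2.findNonZero(m));print(x,y,w,hh,plane(g,x+w/2-.5,y+hh/2,s[2]-.1855+.015))
cv2.imwrite("pics/s9.png",cv2.resize(g["color"][150:250,230:340,::-1],None,fx=5.5,fy=5.5,interpolation=cv2.INTER_CUBIC))
E
```

```text
t 29.05 p [ 0.6321 -0.167   0.29  ] q [-0.01  0.61  0.32  1.65 -0.23  0.92  0.39] w 0.0369 F [ 0.4 -0.3  0.6] grip 60.1
yaw_y 0.04 units [-0.05  0.01  1.13]
271 183 20 18 [ 0.6299118  -0.16786903  0.11990737]
```

View pics/s9.png

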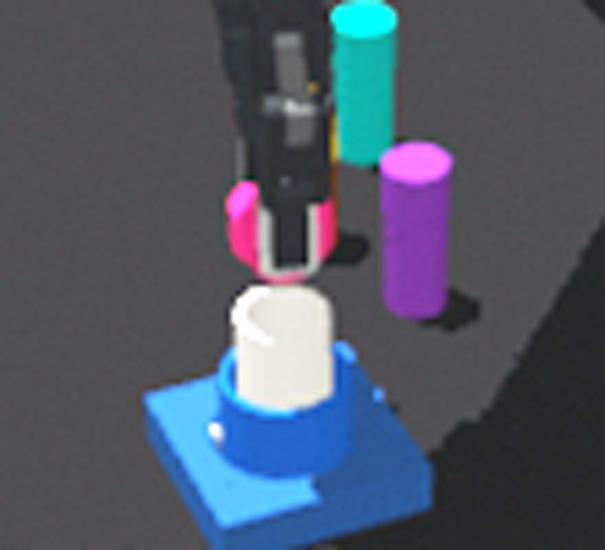

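The stopper (column 282) sits right over the cup (column 283), so I'm lowering it.

Emit:
carry_out(
  rows=[
    [0.25, -0.02, 0, 0.3, 0],
    [0.25, 0, 0, 0.3, 0],
    [0.25, 0, 0, 0.25, 0],
    [0.25, 0, 0, 0.2, 0],
    [0.25, 0, 0, 0, 0],
    [0.25, 0, 0, 0, 0],
  ],
)

```text
t: 29.85
eef_pos: [0.6321, -0.1683, 0.2587]
tool_rot: [[0.0, 1.0, 0.0], [1.0, -0.0, -0.0], [-0.0, 0.0, -1.0]]
ft_force: [0.2, 0.1, 0.6]
width: 0.0372
grasp_force: 60.1
```

Emit:
carry_out(
  rows=[
    [0.25, 0, 0, 0.06, 0],
    [0.25, 0, 0, 0, 0],
    [0.25, 0, 0, 0, 0],
  ],
)

```text
t: 30.22
eef_pos: [0.632, -0.1682, 0.2569]
tool_rot: [[0.0, 1.0, 0.0], [1.0, -0.0, 0.0], [0.0, 0.0, -1.0]]
ft_force: [0.8, -0.6, -0.4]
width: 0.0366
grasp_force: 60.1
```

Emit:
carry_out(
  rows=[
    [0.25, 0, 0, 0.03, 0],
    [0.25, 0, 0, 0, 0],
    [0.6, 0, 0, 0, 0],
    [0.8, 0, 0, 0, 0],
    [1, 0, 0, 0, 0],
    [1, 0, 0, 0, 0],
    [1, 0, 0, 0, 0],
    [1, 0, 0, -0.5, 0],
    [1, 0, 0, -1, 0],
    [1, 0, 0, -0.5, 0],
    [1, 0, 0, 0, 0],
    [1, 0, 0, 0, 0],
  ],
)

```text
t: 31.72
eef_pos: [0.6316, -0.168, 0.3152]
tool_rot: [[0.0, 1.0, -0.001], [1.0, -0.0, 0.0], [0.0, -0.001, -1.0]]
ft_force: [0.3, 0.8, -0.1]
width: 0.0858
grasp_force: 0.0
```

```bash
python3 - <<'E'
from m import *
go(.466,-.1353)
g=get_image("scene");t=get_image("top")
h=cv2.cvtColor(g["color"],cv2.COLOR_RGB2HSV)
m=cv2.inRange(h,(145,120,60),(176,255,255));m[:, :262]=0;m[:,296:]=0;x,y,w,hh=cv2.boundingRect(cv2.findNonZero(m));print(x,y,w,hh,plane(g,x+w/2-.5,y+hh/2,.092))
cv2.imwrite("pics/s10.png",cv2.resize(g["color"][150:250,230:340,::-1],None,fx=5.5,fy=5.5,interpolation=cv2.INTER_CUBIC))
E
```

```text
t 31.725 p [ 0.6316 -0.168   0.3152] q [-0.01  0.58  0.33  1.64 -0.22  0.96  0.39] w 0.0858 F [ 0.3  0.8 -0.1] grip 0.0
yaw_y -0.0 units [ 1.09 -5.52  0.01]
271 194 20 18 [ 0.63119228 -0.16879567  0.092     ]
```

View pics/s10.png

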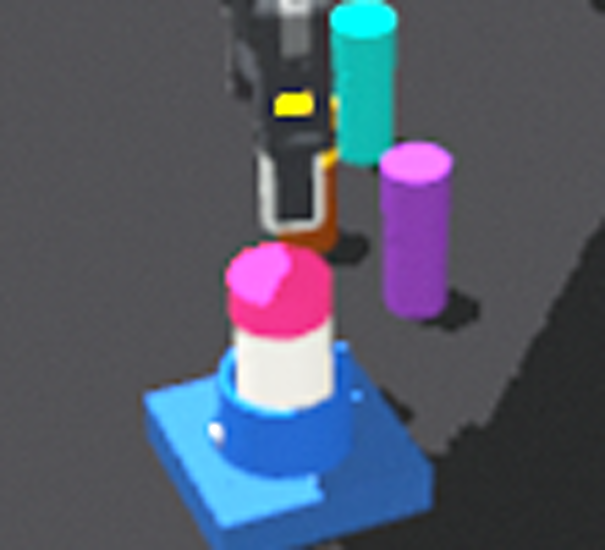

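The stopper sits square on the cup's rim in the crop, measured at (.631,-.169). Next is the yellow-capped vial.

Emit:
carry_out(
  rows=[
    [1, 0.1, -0.5, 0, 0],
    [0.65, 0.2, -0.9, 0, 0],
    [0.65, 0.2, -0.9, 0, 0],
    [0.65, 0.2, -0.9, 0, 0],
    [0.65, 0.2, -0.9, 0, 0],
    [0.65, 0.2, -0.9, 0, 0],
    [0.65, 0.19, -0.55, 0, 0],
    [0.65, 0, 0, 0, 0],
    [0.65, 0, 0, 0, 0],
    [0.65, 0, 0, 0, 0],
  ],
)

```text
t: 33.08
eef_pos: [0.4663, -0.1298, 0.3158]
tool_rot: [[0.0, 1.0, 0.0], [1.0, -0.0, -0.0], [-0.0, 0.0, -1.0]]
ft_force: [-0.3, 0.1, 0.6]
width: 0.0555
grasp_force: 0.0
```

```bash
python3 - <<'E'
from m import *
go(.4655,-.1353,.222)
g=get_image("scene")
u,v,b=hull(g,"yellow",270,300,155,185);print(u,v,b,plane(g,u,v,.0615))
E
```

```text
t 33.075 p [ 0.4663 -0.1298  0.3158] q [-0.09  0.31  0.35  2.06 -0.15  0.8   0.35] w 0.0555 F [-0.3  0.1  0.6] grip 0.0
yaw_y -0.0 units [-0.18 -0.03  3.13]
284.52258064516127 172.5 (279, 165, 12, 16) [ 0.46283323 -0.13559438  0.0615    ]
```

Emit:
carry_out(
  rows=[
    [0.65, -0.18, -0.03, 0, 0],
    [0.65, 0, 0, 0.8, 0],
    [0.65, 0, 0, 0.8, 0],
    [0.65, 0, 0, 0.8, 0],
    [0.65, 0, 0, 0.7, 0],
    [0.65, 0, 0, 0, 0],
    [0.65, 0, 0, 0, 0],
  ],
)

```text
t: 34.0
eef_pos: [0.465, -0.1354, 0.2234]
tool_rot: [[0.0, 1.0, 0.001], [1.0, -0.0, -0.0], [-0.0, 0.001, -1.0]]
ft_force: [-0.1, 0.0, 0.8]
width: 0.0557
grasp_force: 0.0
```

Emit:
carry_out(
  rows=[
    [0.2, 0, 0, 0, 0],
    [0.2, 0, 0, 0, 0],
    [0.2, 0, 0, 0, 0],
    [0.2, 0, 0, 0, 0],
    [0.2, 0, 0, 0, 0],
    [0.2, 0, 0, 0, 0],
    [0.2, 0, 0, 0, 0],
  ],
)

```text
t: 34.88
eef_pos: [0.4652, -0.1351, 0.2239]
tool_rot: [[0.0, 1.0, 0.002], [1.0, -0.0, -0.0], [-0.0, 0.002, -1.0]]
ft_force: [-0.9, 0.6, 6.7]
width: 0.0287
grasp_force: 58.8
```

Emit:
carry_out(
  rows=[
    [0.2, 0, 0, -0.5, 0],
    [0.2, 0, 0, -1, 0],
    [0.2, 0, 0, -1, 0],
    [0.2, 0, 0, -1, 0],
    [0.2, 0, 0, -1, 0],
    [0.2, 0, 0, 0, 0],
    [0.2, 0, 0, 0, 0],
  ],
)

```text
t: 35.75
eef_pos: [0.4641, -0.1348, 0.3578]
tool_rot: [[0.0, 1.0, -0.0], [1.0, -0.0, 0.0], [0.0, -0.0, -1.0]]
ft_force: [-0.7, -0.6, -0.7]
width: 0.0284
grasp_force: 59.3
```

```bash
python3 - <<'E'
from m import *
go(.6285,.1255)
E
```

```text
t 35.75 p [ 0.4641 -0.1348  0.3578] q [-0.1   0.24  0.38  2.03 -0.11  0.89  0.34] w 0.0284 F [-0.7 -0.6 -0.7] grip 59.3
yaw_y -0.0 units [8.68 5.48 0.  ]
```

Emit:
carry_out(
  rows=[
    [0.2, 0.5, 0.3, 0, 0],
    [0.2, 0.9, 0.57, 0, 0],
    [0.2, 0.9, 0.57, 0, 0],
    [0.2, 0.9, 0.57, 0, 0],
    [0.2, 0.9, 0.57, 0, 0],
    [0.2, 0.9, 0.57, 0, 0],
    [0.2, 0.9, 0.57, 0, 0],
    [0.2, 0.9, 0.57, 0, 0],
    [0.2, 0.9, 0.57, 0, 0],
    [0.2, 0.98, 0.62, 0, 0],
    [0.2, 0, 0, 0, 0],
    [0.2, 0, 0, 0, 0],
  ],
)

```text
t: 37.25
eef_pos: [0.6286, 0.126, 0.3564]
tool_rot: [[-0.001, 1.0, -0.003], [1.0, 0.001, -0.001], [-0.001, -0.003, -1.0]]
ft_force: [-0.1, -0.7, 0.2]
width: 0.0282
grasp_force: 59.3
```

Emit:
carry_out(
  rows=[
    [0.2, 0, 0, 1, 0],
    [0.2, 0, 0, 1, 0],
    [0.2, 0, 0, 0.8, 0],
    [0.2, 0, 0, 0.2, 0],
    [0.2, 0, 0, 0, 0],
    [0.2, 0, 0, 0, 0],
  ],
)

```text
t: 38.0
eef_pos: [0.6296, 0.1253, 0.2692]
tool_rot: [[0.001, 1.0, 0.002], [1.0, -0.001, 0.0], [0.0, 0.002, -1.0]]
ft_force: [0.4, 1.4, 0.9]
width: 0.0281
grasp_force: 59.3
```

```bash
python3 - <<'E'
from m import *
go(.6285,.1255,.2305)
g=get_image("scene");s=read_state()["eef_pos"];zc=s[2]-.2239
h=cv2.cvtColor(g["color"],cv2.COLOR_RGB2HSV)
m=cv2.inRange(h,(3,100,40),(16,255,255));m[:,:380]=0;m[:,430:]=0;m[:150]=0;m[230:]=0
n,l,st,_=cv2.connectedComponentsWithStats(m);i=1+np.argmax(st[1:,4]);x,y,w,hh,_=st[i];print("amber",x,y,w,hh,plane(g,x+w/2-.5,y+hh/2,zc+.02),[np.round(proj(g,(s[0],s[1],zc+d)),1) for d in(0,.04)])
u,v,b=hull(g,"yellow",370,440,195,245);print(u,v,b,plane(g,u,v,.011))
E
```

```text
t 38.0 p [0.6296 0.1253 0.2692] q [-0.41  0.61  0.24  1.69 -0.18  0.86 -0.1 ] w 0.0281 F [0.4 1.4 0.9] grip 59.3
yaw_y -0.03 units [ 0.01 -0.04  1.29]
amber 401 190 15 19 [0.63317971 0.12488249 0.06536322] [array([406.5, 205.6]), array([408.8, 191.4])]
404.78777393310264 217.3821607074202 (379, 201, 54, 35) [0.62990224 0.12553614 0.011     ]
```

Vial, tool and holder agree to within 1–4 mm, and the vial has 6 mm play in the socket. I'm lowering it.

Emit:
carry_out(
  rows=[
    [0.2, 0, -0.02, 0.4, 0],
    [0.2, 0, 0, 0.4, 0],
    [0.2, 0, 0, 0.3, 0],
    [0.2, 0, 0, 0.1, 0],
    [0.2, 0, 0, 0, 0],
    [0.2, 0, 0, 0, 0],
  ],
)

```text
t: 38.8
eef_pos: [0.6287, 0.1254, 0.2322]
tool_rot: [[0.0, 1.0, 0.001], [1.0, -0.0, 0.0], [0.0, 0.001, -1.0]]
ft_force: [-1.6, -0.3, -0.9]
width: 0.028
grasp_force: 59.3
```

Emit:
carry_out(
  rows=[
    [0.2, 0, 0, 0.06, 0],
    [0.2, 0, 0, 0, 0],
    [0.2, 0, 0, 0, 0],
  ],
)

```text
t: 39.17
eef_pos: [0.6284, 0.1255, 0.2302]
tool_rot: [[0.0, 1.0, 0.0], [1.0, -0.0, 0.0], [0.0, 0.0, -1.0]]
ft_force: [0.1, 0.7, -0.2]
width: 0.0287
grasp_force: 59.3
```

Emit:
carry_out(
  rows=[
    [0.35, 0, 0, 0, 0],
    [0.5, 0, 0, 0, 0],
    [0.7, 0, 0, 0, 0],
    [0.8, 0, 0, 0, 0],
    [0.8, 0, 0, 0, 0],
    [0.8, 0, 0, -0.5, 0],
    [0.8, 0, 0, -1, 0],
    [0.8, 0, 0, -1, 0],
    [0.8, 0, 0, -1, 0],
    [0.8, 0, -0.8, -0.3, 0],
    [0.8, 0, -0.8, 0, 0],
    [0.8, 0, 0, 0, 0],
  ],
)

```text
t: 40.67
eef_pos: [0.5794, 0.1256, 0.3454]
tool_rot: [[-0.0, 1.0, 0.0], [1.0, 0.0, 0.001], [0.001, 0.0, -1.0]]
ft_force: [0.5, -0.3, 0.6]
width: 0.0682
grasp_force: 0.0
```

Emit:
carry_out(
  rows=[
    [0.8, 0.8, -0.8, 0, 0],
    [0.8, 0.8, -0.8, 0, 0],
    [0.8, 0.8, -0.8, 0, 0],
    [0.8, 0.8, -0.5, 0, 0],
    [0.8, 0.8, 0, 0, 0],
    [0.8, 0, 0, 0, 0],
    [0.8, 0, 0, 0, 0],
  ],
)

```text
t: 41.55
eef_pos: [0.4942, 0.2446, 0.3443]
tool_rot: [[0.001, 1.0, 0.001], [1.0, -0.001, -0.001], [-0.001, 0.001, -1.0]]
ft_force: [0.2, -0.3, -0.1]
width: 0.0685
grasp_force: 0.0
```

```bash
python3 - <<'E'
from m import *
go(.6285,.1255)
g=get_image("scene");t=get_image("top")
h=cv2.cvtColor(g["color"],cv2.COLOR_RGB2HSV)
m=cv2.inRange(h,(3,100,40),(16,255,255));m[:,:380]=0;m[:,430:]=0;m[:150]=0;m[240:]=0
n,l,st,_=cv2.connectedComponentsWithStats(m);i=1+np.argmax(st[1:,4]);print("amber",st[i],[np.round(proj(g,(.6285,.1255,z)),1) for z in(.081,.054,.022)])
print(g["color"][178:225:2,408].tolist())
print("expected cap axis top view",proj(t,(.6285,.1255,.0675)),[b for b in blobs(t,"yellow")[0]])
m=cv2.inRange(h,(145,120,60),(176,255,255));m[:, :262]=0;m[:,296:]=0;print("stopper",cv2.boundingRect(cv2.findNonZero(m)))
m=cv2.inRange(cv2.cvtColor(t["color"],cv2.COLOR_RGB2HSV),(158,120,60),(176,255,255));m[:,:300]=0;m[:,400:]=0;m[:130]=0;m[220:]=0
k=cv2.findNonZero(m);print("stopper top",plane(t,*k.reshape(-1,2).mean(0),.098))
print([b[0] for b in blobs(g,"white")[0]],[b[0] for b in blobs(g,"green")[0]])
E
```

```text
t 41.55 p [0.4942 0.2446 0.3443] q [-0.69  0.37  0.22  1.88 -0.1   0.91 -0.42] w 0.0685 F [ 0.2 -0.3 -0.1] grip 0.0
yaw_y -0.06 units [-3.97  4.48  0.  ]
amber [400 205  12  14 132] [array([408.4, 192.7]), array([406.9, 202.3]), array([405.2, 213.3])]
[[82, 83, 86], [82, 83, 85], [82, 81, 84], [82, 83, 87], [82, 83, 86], [67, 67, 93], [255, 255, 0], [255, 255, 0], [255, 255, 0], [255, 255, 0], [244, 221, 3], [245, 225, 9], [246, 225, 9], [247, 227, 9], [198, 139, 20], [138, 60, 18], [138, 63, 19], [139, 62, 19], [137, 62, 20], [135, 60, 18], [185, 105, 22], [255, 255, 0], [255, 255, 0], [255, 255, 0]]
expected cap axis top view (np.float64(234.3850846615308), np.float64(171.13155226616877)) [([237.9, 175.2], [219, 156, 39, 39, 1213])]
stopper (271, 194, 20, 18)
stopper top [ 0.63154515 -0.16863073  0.098     ]
[[627.7, 49.4], [617.9, 114.1], [303.2, 107.9], [444.8, 125.6], [443.8, 152.2], [629.4, 212.6], [281.2, 216.5], [122.1, 242.0], [3.3, 272.8], [353.3, 279.1]] [[415.7, 3.1], [533.9, 76.5], [355.2, 259.0]]
```

```bash
python3 -c "
from cell import *
print(hand_in())"
```

```text
the job is handed in; nothing more can be done
None
```

I did all four steps in order and handed the job in; the hand-in returned no verdict, but my last camera measurements put the sleeve, cup and stopper home in the blue holder, the yellow-capped vial upright in the yellow holder, and the arm clear of everything.

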